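Book out the finishing tins

ROBOT

A 6-joint arm with a two-finger parallel gripper is mounted at the origin on the work surface. World frame = base frame: x ahead of the robot, y to its left, z up, the work surface at z = 0. Lengths are in m, angles in degrees, forces in N, time in s.
With the tool pointing down it reaches from about 0.3 to 0.75 m from the base axis. Payload 8.5 kg.
Tool frame: the origin (TCP) lies at the very end of the fingers, on their centre line; the grasp point (between the pads) lies 19 mm behind it (env.pinch_z is the distance from the TCP to the grasp point, in m); z points along the fingers, y is the line along which they close (so a half turn about z gives the same grasp; the last joint's range is limited). The gripper opens to 85 mm and grips with 20 to 120 N. Pads are 22 mm wide; open, the fingers measure 114 mm over their backs; the gripper's body (76 mm by 85 mm) begins 54 mm behind the grasp point. The pads swing forward as they close: fully open they stand 13 mm farther back than shut.
Start: joints at [60.086, 21.807, 74.336, -0, 83.858, -12.336], TCP at [0.166, 0.524, 0.231] pointing down, gripper open.
Joint ranges: [-178.18, 178.18], [-50.72, 133.34], [12.68, 142.11], [-81.47, 261.47], [9.98, 163.14], [-165.26, 165.26]. Speed limits (degrees/s): [136.94, 136.94, 180, 180, 180, 180].

INTERFACE

Orientations are given as a 3x3 rotation matrix whose columns are the frame's x, y, z axes.
In Python, from rig import env, viewer gives the robot as it stands.
- The arm moves only by the tool drive_tool, never from a script. Its argument "series" is a list of rows, each a list of 3 entries, a list of its own where there are three numbers: the shift along the tool's x, y, z in m, then the turn about the tool's z in degrees, then the finger opening in m, from 0 to 0.0854. A call has 1 to 20 rows; each row is the pose to reach, as a shift and turn from the pose commanded when the call began, along the tool's axes at that moment; what a row does not reach only later rows make up. A row lasts 1/10 s, in which the tool goes at most 50 mm and 8.59 degrees, less where a joint would pass 70% of its speed; a pose out of reach is approached as far as the arm can. A call with a gripper value outside its range is refused whole. The fingers move at their own pace and stop on an object; "newtons" is the grip in N (left out, the last holds). Time passes only in rows, so rows that repeat a pose let the fingers close. It gives the time, the measured TCP pose, the force, the opening and the grip force at its end, in the units of the state.
- env.observe(): the state, without advancing time (a new reading comes with each control period).
- viewer.get_image(name): name is "scene" or "top" or "wrist"; returns a dict with "img" (384x512x3 uint8, red, green, blue), "depth" (384x512 float32, m along the optical axis (not along the pixel's ray), 0 where there is no reading), "camera_matrix" (3x3 intrinsics, pixels), "distortion" ([k1, k2, p1, p2, k3] as OpenCV has them; the pictures are not rectified), "rvec" (rotation vector, rad) and "tvec" (3), from world to camera coordinates, as OpenCV has them. Camera axes: x right, y down, z forward; pixel columns grow to the right and rows downward; lengths in m; the calibration is good to about 2 mm. A picture is of the moment at which its call begins.
- env.close_job(): hands the job in; it is judged then, once.
The state is a dict: "time_s": time; "q": joint angles; "qvel": joint speeds; "joint_efforts": joint torques, N m; "position": TCP position; "tool_rot": TCP orientation; "ft_force": force on the tool from outside, world axes, zero at the start; "wrist_torque": the same for the moment, N m; "grip_width": finger opening in m; "gripper_force": force on a finger pad.
Only numpy, scipy, OpenCV 4.12 (cv2) and the standard library are available. Lean on these libraries where they do the work, as an engineer would, in place of code of your own. Each camera call takes 0.05 s, during which the arm holds its last target. There are 200 camera calls.

TASK

Pack every tin standing on the bench upright into the wooden crate, one tin per cell. Then lift the hand scanner up and off its two-pronged hook, point its window straight at the middle of the barcode label on the easel from about 10 cm away and hold it still there for a good two seconds, and finally stand the scanner upright in the middle of the flat black charging pad. Leave the glue pot and the roll of tape where they are.

Things in the scene. Friction and masses are not known exactly. Their poses are not given: they have to be found in the camera images.
- tin1_mid (a point): Centre (55 mm above its underside) of a closed cylindrical metal tin with a paper band, 46 mm in diameter and 110 mm tall, about 0.3 kg, nearly empty with a heavy base (so it slides rather than topples when pushed), z axis up its own axis. All five tins are alike; three to five of them are present, the others absent (None).
- tin2_mid (a point): Centre (55 mm above its underside) of a closed cylindrical metal tin with a paper band, 46 mm in diameter and 110 mm tall, about 0.3 kg, nearly empty with a heavy base (so it slides rather than topples when pushed), z axis up its own axis. All five tins are alike; three to five of them are present, the others absent (None).
- tin3_mid (a point): Centre (55 mm above its underside) of a closed cylindrical metal tin with a paper band, 46 mm in diameter and 110 mm tall, about 0.3 kg, nearly empty with a heavy base (so it slides rather than topples when pushed), z axis up its own axis. All five tins are alike; three to five of them are present, the others absent (None).
- tin4_mid (a point): Centre (55 mm above its underside) of a closed cylindrical metal tin with a paper band, 46 mm in diameter and 110 mm tall, about 0.3 kg, nearly empty with a heavy base (so it slides rather than topples when pushed), z axis up its own axis. All five tins are alike; three to five of them are present, the others absent (None).
- tin5_mid (a point): Centre (55 mm above its underside) of a closed cylindrical metal tin with a paper band, 46 mm in diameter and 110 mm tall, about 0.3 kg, nearly empty with a heavy base (so it slides rather than topples when pushed), z axis up its own axis. All five tins are alike; three to five of them are present, the others absent (None).
- crate: Fixed open plywood crate, 316 mm long (its x) by 82 mm wide (its y) by 50 mm high, walls, floor and dividers 6 mm thick; four dividers of the walls' full height cross it and make one row of five cells along its x, each 56 mm (x) by 70 mm (y) inside, centres 62 mm apart. Origin at the centre of its underside, on the bench; z up.
- cell1 (a point): Centre of the floor of cell 1 of the crate, 6 mm above the bench (cells 1 to 5 follow the crate's +x); axes as the crate's.
- cell2 (a point): Centre of the floor of cell 2 of the crate, 6 mm above the bench (cells 1 to 5 follow the crate's +x); axes as the crate's.
- cell3 (a point): Centre of the floor of cell 3 of the crate, 6 mm above the bench (cells 1 to 5 follow the crate's +x); axes as the crate's.
- cell4 (a point): Centre of the floor of cell 4 of the crate, 6 mm above the bench (cells 1 to 5 follow the crate's +x); axes as the crate's.
- cell5 (a point): Centre of the floor of cell 5 of the crate, 6 mm above the bench (cells 1 to 5 follow the crate's +x); axes as the crate's.
- scanner_head (a point): Centre of the head of the cordless scanner (0.28 kg): a grey box 96 mm long (x), 54 mm wide (y), 50 mm high, gripped by its flat sides; under its middle a handle 30 by 24 mm, 75 mm long, then a flat foot 80 mm (x) by 64 mm (y) by 18 mm, its underside 118 mm below this point. +x is the way the window looks, z up as it hangs or stands. It starts hanging level in the hook.
- scanner: The same scanner; origin at the centre of the underside of its foot, axes as for scanner_head.
- scanner_window (a point): Centre of the scanner's amber window, on the head's +x end, 48 mm ahead of the head's centre; it looks along +x.
- stand: Fixed wooden stand with the hook: two level steel prongs 8 mm thick, 44 mm apart (centre to centre), tops 170 mm above the bench, reach from the post towards the stand's -x; their ends, 128 mm out, turn up, to 188 mm above the bench. Origin on the bench under the post's -x face (post 22 mm thick to +x, 70 mm wide, as high as the prongs); z up.
- hook_seat (a point): Where the centre of the scanner's head is while it hangs, 195 mm above the bench, 60 mm to the stand's -x of its post; axes as the stand's. The handle hangs between the prongs and the head rests on them: to come off, raise the scanner 30 to 55 mm (its foot is below the prongs), then draw it out 130 mm or more towards the stand's -x.
- easel: Fixed wooden easel that carries the label; its -x is the way the label faces, level. Origin on the bench straight under the label's centre; z up. The plate is 115 mm wide and 85 mm high and leans back 25 degrees, the base reaches from 25 mm in front of the origin to 85 mm behind it.
- label (a point): Centre of the white barcode label (90 mm wide, 60 mm high) on the easel's face, 220 mm above the bench; axes as the easel's, so the label faces -x and is tipped up by 25 degrees. A scan with the scanner held level is fine.
- pad_top (a point): Centre of the upper face of the fixed flat black charging pad, 160 mm (x) by 140 mm (y), 6 mm thick; z up.
- gluepot: Bystander: white glue pot with a black lid, 72 mm in diameter, 59 mm high, among the tins. Origin at the centre of its underside.
- tape: Bystander: roll of yellow tape lying flat, 90 mm in diameter, 25 mm high, among the tins. Origin at the centre of its underside.
Mind the look-alikes: they are no part of the job. What is shaped like the part that bears tin3_mid but green or red is not meant.

How it is judged:
By the outcome, as a careful person would: the job done as asked, in the order asked, and still so for the second after the job is handed in, with the robot touching nothing.
Of tin1, tin2, tin3, tin4, tin5 only 3 to 5 are there at a start; the rules pass over those that are not, and their reading is None.
At some moment in a run one of tin1, tin2, tin3, tin4, tin5 may be knocked a few centimetres aside while the robot is not near it.
It also fails if it takes over 210 s, if anything falls off the work surface, if the arm or the gripper's body presses on something with over 40 N, if the wrist force passes 120 N, or if a joint passes its speed limit or range.

## Working session

There is one attempt and no reset: what is moved stays moved. The work goes in short steps, Python scripts to look and compute and a tool call to move; the robot and the scene stay as the last step left them, time stands still between calls to the robot, and variables do not carry over. Pictures are saved under pics/ and viewed, at most 14 in all, crops included, and the job is handed in when it is done.

Besides the shell and the picture viewer there is one more tool, called after ">>>" as name(argument=value, ...) on one line, values as JSON. drive_tool: Moves the arm, as the interface text tells. Its arguments: {"type":"object","properties":{"series":{"type":"array"},"newtons":{"type":"number"}},"required":["series"]}

```bash
ls; mkdir -p pics; python3 - <<'E'
from rig import env, viewer
import cv2,numpy as np,pickle
o=env.observe(); print({k:np.round(v,3).tolist() for k,v in o.items()})
for n in("scene","top"):
    d=viewer.get_image(n); pickle.dump(d,open(f"{n}.pkl","wb"))
    cv2.imwrite(f"pics/{n}0.png",cv2.resize(d["img"][:,:,::-1],(800,600),interpolation=cv2.INTER_CUBIC))
    R=cv2.Rodrigues(d["rvec"])[0]; print(n,-R.T@d["tvec"].ravel(),R[2],d["camera_matrix"].round(1).tolist(),d["distortion"])
E
```

```text
pics
{'time_s': 0.0, 'q': [60.087, 21.842, 74.384, 0.001, 83.856, -12.337], 'qvel': [-0.033, -0.031, -0.035, 0.112, 0.006, -0.003], 'joint_efforts': [0.001, -44.846, -23.127, -0.0, 0.005, -0.0], 'position': [0.166, 0.524, 0.231], 'tool_rot': [[-0.953, 0.302, -0.001], [0.302, 0.953, -0.001], [0.0, -0.001, -1.0]], 'ft_force': [-0.215, -0.885, 0.378], 'wrist_torque': [-0.077, -0.021, 0.059], 'gripper_force': 0.0, 'grip_width': 0.085}
scene [1.10092529 0.42506861 0.9110185 ] [-0.52970397 -0.48012318 -0.69921058] [[416.0, 0.0, 258.2], [0.0, 416.0, 194.6], [0.0, 0.0, 1.0]] [-0.05737672  0.          0.          0.          0.        ]
top [ 0.40158998 -0.07647677  1.15940471] [ 0.10413343 -0.01641821 -0.99442781] [[372.1, 0.0, 243.9], [0.0, 372.1, 188.9], [0.0, 0.0, 1.0]] [-0.09663745  0.          0.          0.          0.        ]
```

View pics/scene0.png

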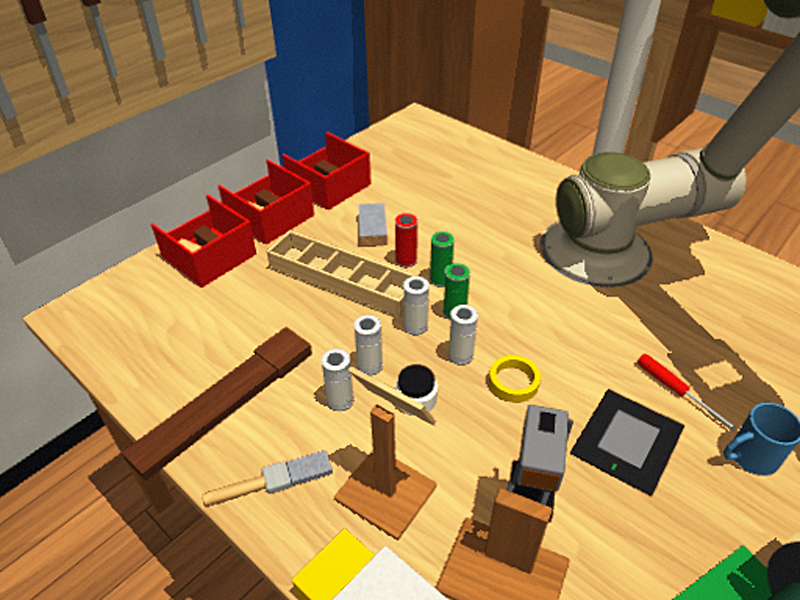

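View pics/top0.png

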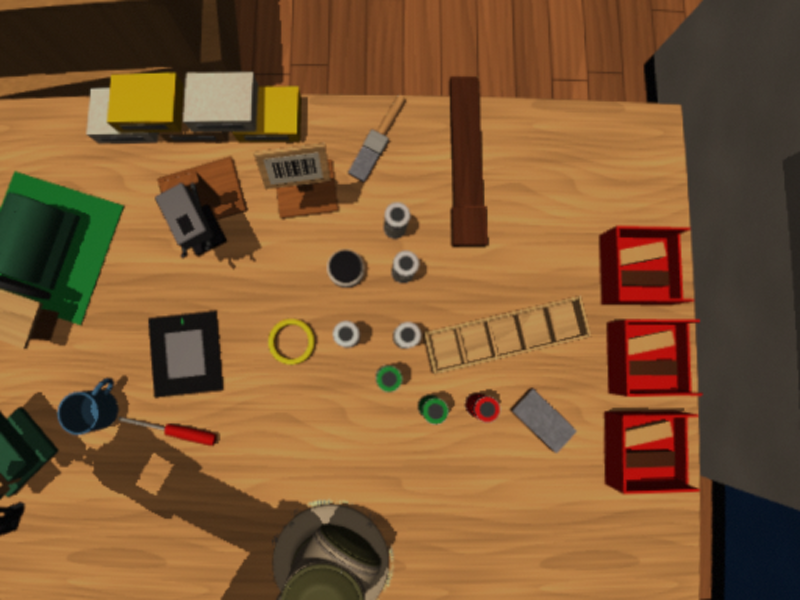

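The top view (shown at 800x600) has four white-banded tins, at (397,217), (405,266), (346,333) and (407,335). The green look-alikes at (389,378) and (434,408) and the red one at (485,406) are the wrong colour, so they are not meant. Other positions:
- Crate: (430,350) to (585,315)
- Scanner: (190,220)
- Easel label: (295,168)
- Pad: (186,353)
- Glue pot: (347,267)
- Tape: (291,341)

```bash
cat > h.py <<'E'
import cv2,numpy as np
def ray(d,uv):
    uv=np.asarray(uv,float).reshape(-1,1,2)
    n=cv2.undistortPoints(uv,d["camera_matrix"],np.array(d["distortion"]))[:,0]
    R=cv2.Rodrigues(np.array(d["rvec"]))[0]
    return -R.T@np.ravel(d["tvec"]), np.c_[n,np.ones(len(n))]@R
def plane(d,uv,z):
    c,r=ray(d,uv); return c+r*((z-c[2])/r[:,2])[:,None]
def cloud(d):
    h,w=d["depth"].shape; u,v=np.meshgrid(np.arange(w),np.arange(h))
    c,r=ray(d,np.c_[u.ravel(),v.ravel()]); P=c+r*d["depth"].ravel()[:,None]
    P[d["depth"].ravel()==0]=np.nan
    return P.reshape(h,w,3)
def tins(d):
    """white tins: blobs of cloud at lid height, low saturation"""
    P=cloud(d); hsv=cv2.cvtColor(d["img"],cv2.COLOR_RGB2HSV)
    m=((P[...,2]>.098)&(P[...,2]<.122)).astype(np.uint8)
    n,l,s,c=cv2.connectedComponentsWithStats(m); out=[]
    for i in range(1,n):
        if 60<s[i,4]<600 and max(s[i,2:4])<30:
            k=l==i; q=P[k]
            cnt=cv2.findContours(k.astype(np.uint8),0,1)[0][0]
            out.append((c[i].round(1),plane(d,cv2.minEnclosingCircle(cnt)[0],.11)[0].round(4),np.nanmedian(q,0).round(4),np.ptp(q[:,:2],axis=0).round(3),np.median(hsv[k],0)))
    return out
E
cat > m1.py <<'E'
import pickle,numpy as np,cv2
from h import *
d=pickle.load(open("top.pkl","rb")); P=cloud(d)
print("table z",np.nanmedian(P[150:230,20:60,2]),np.nanmedian(P[240:300,100:300,2]))
for t in tins(d): print(*t)
hsv=cv2.cvtColor(d["img"],cv2.COLOR_RGB2HSV)
def rect(name,m,zp):
    n,l,s,c=cv2.connectedComponentsWithStats(m.astype(np.uint8))
    for i in range(1,n):
        if s[i,4]<40: continue
        v,u=np.nonzero(l==i); q=plane(d,np.c_[u,v],zp)
        r=cv2.minAreaRect(q[:,:2].astype(np.float32)*1000)
        print(name,s[i,4],c[i].round(),np.round(r[0],1),np.round(r[1],1),round(r[2],1),"z",np.nanmedian(P[l==i][:,2]).round(3))
X,Y,Z=P[...,0],P[...,1],P[...,2]
yy,xx=np.mgrid[:384,:512]
rect("crate",(Z>.035)&(Z<.06)&(xx>268)&(xx<382)&(yy>185)&(yy<242),.05)
rect("pad",(hsv[...,2]<70)&(xx>85)&(xx<150)&(yy>190)&(yy<260),.006)
rect("scanhead",(Z>.205)&(Z<.235)&(xx>95)&(xx<150)&(yy<165),.22)
rect("prong/post",(Z>.16)&(Z<.195)&(xx>95)&(xx<160)&(yy<170),.17)
rect("standbase",(Z>.006)&(Z<.05)&(xx>95)&(xx<160)&(yy<170)&(yy>95),.01)
rect("easel",(Z>.15)&(Z<.29)&(xx>155)&(xx<220)&(yy<130)&(yy>80),.22)
rect("label",(hsv[...,1]<60)&(hsv[...,2]>130)&(xx>160)&(xx<215)&(yy<125)&(yy>88),.22)
rect("easelbase",(Z>.006)&(Z<.05)&(xx>160)&(xx<222)&(yy<145)&(yy>90),.01)
rect("glue",(Z>.045)&(Z<.075)&(xx>200)&(xx<240)&(yy>150)&(yy<190),.059)
rect("tape",(Z>.012)&(Z<.035)&(xx>165)&(xx<205)&(yy>195)&(yy<240),.025)
E
python3 m1.py
python3 - <<'E'
import pickle,cv2
d=pickle.load(open("top.pkl","rb"))
c=d["img"][80:180,90:230,::-1]; cv2.imwrite("pics/crop1.png",cv2.resize(c,(784,560),interpolation=cv2.INTER_CUBIC))
c=d["img"][120:290,200:400,::-1]; cv2.imwrite("pics/crop2.png",cv2.resize(c,(700,595),interpolation=cv2.INTER_CUBIC))
E
```

```text
table z 0.004543903464228727 0.0004818066843363944
[253.4 137.6] [ 0.6598 -0.1199  0.11  ] [ 0.6602 -0.1191  0.1097] [0.046 0.044] [ 15.  40. 151.]
[259.  167.9] [ 0.5724 -0.1365  0.11  ] [ 0.5722 -0.1365  0.1102] [0.045 0.046] [ 16.   38.  160.5]
[220.5 212.9] [ 0.443  -0.0281  0.11  ] [ 0.4428 -0.0273  0.1103] [0.045 0.042] [ 19.  31. 165.]
[260.1 213.4] [ 0.4423 -0.14    0.11  ] [ 0.4435 -0.1397  0.1104] [0.043 0.046] [ 17.   33.  160.5]
[248.2 241.9] [ 0.3627 -0.1069  0.11  ] [ 0.3623 -0.1064  0.1104] [0.045 0.045] [ 57.5 124.5 107. ]
[278.  262.7] [ 0.3051 -0.1902  0.11  ] [ 0.3044 -0.1906  0.1103] [0.045 0.045] [ 60. 134. 101.]
[311.3 261.7] [ 0.3076 -0.2843  0.11  ] [ 0.3073 -0.284   0.1101] [0.045 0.045] [  2.  188.5 153.5]
crate 821 [326. 214.] [ 445.9 -338.7] [ 82.9 318.6] 13.5 z 0.048
pad 1532 [119. 226.] [402.9 293.2] [156.7 139.1] 7.2 z 0.006
scanhead 776 [116. 137.] [632.3 241.7] [99.2 56.8] 29.0 z 0.22
prong/post 240 [118. 120.] [664.3 254.8] [104.4  72.4] 14.4 z 0.17
prong/post 91 [126. 157.] [587.5 226.7] [28.7 65.3] 32.4 z 0.182
standbase 799 [140. 119.] [727.5 274. ] [119.2 161.6] 16.5 z 0.014
easel 1121 [187. 106.] [716.7  58.5] [ 68.6 121.8] 7.7 z 0.227
easelbase 775 [197. 127.] [738.1  59.1] [111.6 120.4] 7.9 z 0.012
glue 359 [220. 170.] [573.2 -24.3] [60.5 62.8] 0.5 z 0.059
tape 310 [186. 218.] [430.1  80.4] [85.1 85.6] 0.6 z 0.025
```

View pics/crop1.png

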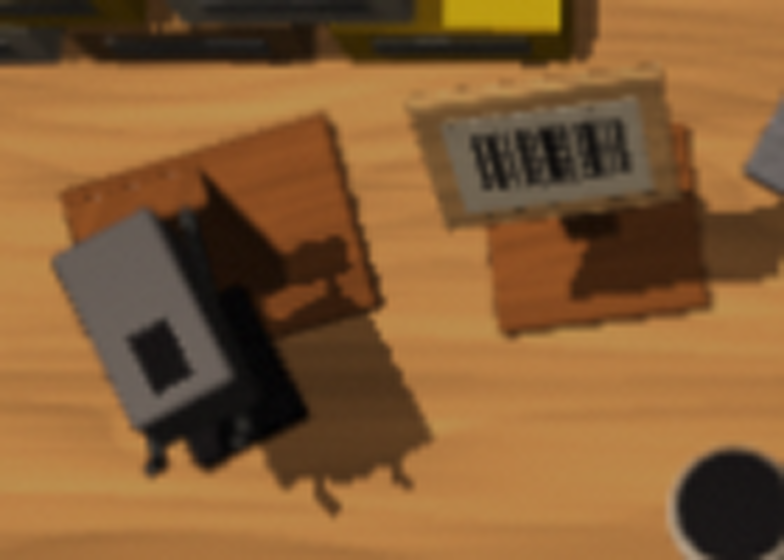

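View pics/crop2.png

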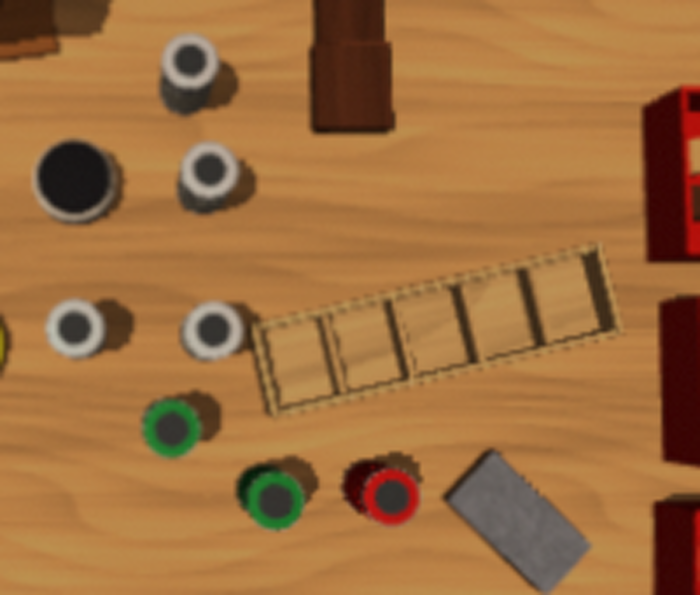

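The crops confirm it: four white-banded tins are the ones meant, and the green and red ones are not. I'll start with the tin at (0.443, -0.028).

```bash
cat > g.py <<'E'
import sys,numpy as np
from rig import env
o=env.observe(); R=np.array(o["tool_rot"]); p=np.array(o["position"])
a=np.degrees(np.arctan2(R[1,1],R[0,1]))
print("t",round(o["time_s"],2),"p",p.round(4),"ya",a.round(2),"F",np.round(o["ft_force"],1),"w",round(o["grip_width"],4),"gf",round(o["gripper_force"],1),"q",np.round(o["q"]))
for s in sys.argv[1:]:
    t=list(map(float,s.split(","))); 
    sh=R.T@(np.array(t[:3])-p); print(s,"shift",sh.round(4),"turn",round((a-t[3]+90)%180-90,2) if len(t)>3 else "")
E
python3 g.py .443,-.028,.19,13.5
```

```text
t 0.1 p [0.166  0.5241 0.2308] ya 72.42 F [0.8 0.5 0.7] w 0.0854 gf 0.0 q [ 60.  22.  74.  -0.  84. -12.]
.443,-.028,.19,13.5 shift [-0.4308 -0.4426  0.0412] turn 58.92
```

>>> drive_tool(series=[[[-0.431,-0.4425,0.041],58.9,0.065],[[-0.431,-0.4425,0.041],58.9,0.065],[[-0.431,-0.4425,0.041],58.9,0.065],[[-0.431,-0.4425,0.041],58.9,0.065],[[-0.431,-0.4425,0.041],58.9,0.065],[[-0.431,-0.4425,0.041],58.9,0.065],[[-0.431,-0.4425,0.041],58.9,0.065],[[-0.431,-0.4425,0.041],58.9,0.065],[[-0.431,-0.4425,0.041],58.9,0.065],[[-0.431,-0.4425,0.041],58.9,0.065],[[-0.431,-0.4425,0.041],58.9,0.065],[[-0.431,-0.4425,0.041],58.9,0.065],[[-0.431,-0.4425,0.041],58.9,0.065],[[-0.431,-0.4425,0.041],58.9,0.065],[[-0.431,-0.4425,0.041],58.9,0.065],[[-0.431,-0.4425,0.041],58.9,0.065],[[-0.431,-0.4425,0.041],58.9,0.065],[[-0.431,-0.4425,0.041],58.9,0.065]], newtons=50)

```text
time_s: 1.9
position: [0.4431, -0.0269, 0.1905]
tool_rot: [[-0.235, 0.972, 0.0], [0.972, 0.235, -0.0], [-0.0, 0.0, -1.0]]
ft_force: [-0.0, -0.6, 1.2]
grip_width: 0.065
gripper_force: 0.0
```

```bash
python3 g.py .443,-.028,.07,13.5; python3 - <<'E'
from rig import viewer
from h import *
import pickle
d=viewer.get_image("wrist"); pickle.dump(d,open("w.pkl","wb"))
for t in tins(d): print(*t)
P=cloud(d); print([np.nanpercentile(P[...,2],q) for q in (5,50,95)])
cv2.imwrite("pics/w1.png",d["img"][:,:,::-1])
E
```

```text
t 1.9 p [ 0.4431 -0.0269  0.1905] ya 13.6 F [-0.  -0.6  1.2] w 0.065 gf 0.0 q [-19.  13.  94.   0.  72. -32.]
.443,-.028,.07,13.5 shift [-0.001  -0.0004  0.1205] turn 0.1
[ 28.2 324.7] [ 0.2927 -0.1746  0.11  ] [ 0.2888 -0.1759  0.1073] [0.018 0.027] [ 62. 193. 147.]
[489.8 340. ] [ 0.6632 -0.1009  0.11  ] [ 0.6677 -0.1005  0.1075] [0.028 0.016] [ 19.  45. 192.]
[np.float64(-0.002738522958386558), np.float64(-0.0011953859106666465), np.float64(0.2632316951394632)]
```

View pics/w1.png

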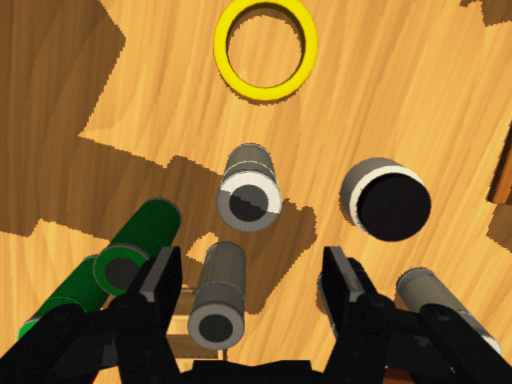

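The wrist view shows the target tin's lid at (249,200), centred between the fingers at columns 165–340. The tape, the glue pot and the green look-alikes are well clear of it. I'm going down to grasp.

```bash
python3 - <<'E'
import pickle
from h import *
print(plane(pickle.load(open("w.pkl","rb")),[(249,200)],.11), plane(pickle.load(open("w.pkl","rb")),[(216,325)],.11))
E
```

```text
[[ 0.44051944 -0.02637751  0.11      ]] [[ 0.43973317 -0.13650468  0.11      ]]
```

>>> drive_tool(series=[[[-0.001,0,0.04],0,0.065],[[-0.001,0,0.075],0,0.065],[[-0.001,0,0.105],0,0.065],[[-0.001,0,0.12],0,0.065],[[-0.001,0,0.12],0,0.065],[[-0.001,0,0.12],0,0.065],[[-0.001,0,0.12],0,0.03],[[-0.001,0,0.12],0,0.03],[[-0.001,0,0.12],0,0.03],[[-0.001,0,0.12],0,0.03],[[-0.001,0,0.12],0,0.03],[[-0.001,0,0.12],0,0.03],[[-0.001,0,0.1],0,0.03],[[-0.001,0,0.07],0,0.03],[[-0.001,0,0.03],0,0.03],[[-0.001,0,-0.01],0,0.03],[[-0.001,0,-0.02],0,0.03],[[-0.001,0,-0.02],0,0.03]])

```text
time_s: 3.75
position: [0.4438, -0.0287, 0.2115]
tool_rot: [[-0.234, 0.972, 0.003], [0.972, 0.234, -0.001], [-0.002, 0.003, -1.0]]
ft_force: [0.2, -1.0, -3.7]
grip_width: 0.045
gripper_force: 52.6
```

```bash
python3 g.py .475,-.459,.21,13.5
```

```text
t 3.75 p [ 0.4438 -0.0287  0.2115] ya 13.53 F [ 0.2 -1.  -3.7] w 0.045 gf 52.6 q [-19.  12.  92.   0.  76. -33.]
.475,-.459,.21,13.5 shift [-0.4257 -0.0703  0.0021] turn 0.03
```

>>> drive_tool(series=[[[-0.02,-0.003,0],0,0.03],[[-0.06,-0.01,0],0,0.03],[[-0.105,-0.017,0],0,0.03],[[-0.15,-0.025,0],0,0.03],[[-0.195,-0.032,0],0,0.03],[[-0.24,-0.04,0],0,0.03],[[-0.285,-0.047,0],0,0.03],[[-0.33,-0.055,0],0,0.03],[[-0.375,-0.062,0],0,0.03],[[-0.41,-0.068,0],0,0.03],[[-0.4257,-0.0703,0.002],0,0.03],[[-0.4257,-0.0703,0.002],0,0.03],[[-0.4257,-0.0703,0.002],0,0.03]])

```text
time_s: 5.05
position: [0.4744, -0.4583, 0.206]
tool_rot: [[-0.234, 0.972, -0.002], [0.972, 0.234, 0.003], [0.004, -0.001, -1.0]]
ft_force: [0.1, 0.5, -1.6]
grip_width: 0.0451
gripper_force: 52.4
```

```bash
python3 g.py .475,-.459,.08,13.5; python3 - <<'E'
from rig import viewer
from h import *
import pickle
d=viewer.get_image("wrist"); pickle.dump(d,open("w.pkl","wb"))
cv2.imwrite("pics/w2.png",d["img"][:,:,::-1])
P=cloud(d)
e=viewer.get_image("top"); pickle.dump(e,open("top2.pkl","wb"))
for t in tins(e): print(*t)
for n,k in (("w",d),("t",e)):
    P=cloud(k); X,Y,Z=P[...,0],P[...,1],P[...,2]
    m=(Z>.046)&(Z<.055)&(abs(X-.446)<.12)&(abs(Y+.34)<.2)
    v,u=np.nonzero(m); q=plane(k,np.c_[u,v],.05)[:,:2]
    a=np.radians(13.5); E=np.array([[np.sin(a),-np.cos(a)],[np.cos(a),np.sin(a)]])
    s=(q-[.446,-.339])@E.T*1000
    print(n,len(s),[np.histogram(s[:,0],bins=np.arange(-165,166,3))[0].tolist()],[np.histogram(s[:,1],bins=np.arange(-51,52,3))[0].tolist()])
E
```

```text
t 5.05 p [ 0.4744 -0.4583  0.206 ] ya 13.51 F [ 0.1  0.5 -1.6] w 0.0451 gf 52.4 q [-54.  34.  57.   0.  89. -68.]
.475,-.459,.08,13.5 shift [-0.0013  0.0006  0.126 ] turn 0.01
[253.5 137.6] [ 0.6603 -0.1204  0.11  ] [ 0.6604 -0.1192  0.1097] [0.046 0.044] [ 15.  39. 158.]
[259.  167.8] [ 0.5724 -0.1365  0.11  ] [ 0.572  -0.1364  0.1103] [0.045 0.046] [ 16.  37. 168.]
w 2844 [[0, 0, 0, 0, 0, 0, 0, 0, 0, 0, 0, 0, 0, 0, 0, 0, 0, 0, 0, 0, 0, 0, 0, 0, 0, 0, 0, 0, 0, 0, 0, 0, 0, 0, 0, 0, 0, 0, 0, 0, 0, 0, 0, 0, 0, 0, 0, 0, 42, 74, 65, 57, 55, 58, 59, 59, 61, 58, 56, 56, 57, 59, 61, 44, 54, 56, 56, 48, 49, 58, 55, 42, 53, 49, 49, 54, 37, 54, 42, 54, 39, 53, 38, 41, 45, 38, 55, 42, 40, 46, 42, 36, 39, 39, 55, 39, 40, 36, 36, 36, 36, 36, 41, 44, 38, 39, 32, 12, 0, 0]] [[0, 0, 241, 724, 454, 0, 0, 0, 0, 0, 0, 0, 0, 0, 0, 0, 0, 0, 0, 0, 0, 0, 0, 0, 0, 0, 1, 180, 726, 518, 0, 0, 0, 0]]
t 354 [[0, 0, 0, 0, 0, 0, 2, 2, 2, 2, 2, 2, 2, 2, 2, 2, 4, 4, 4, 5, 4, 4, 5, 7, 8, 4, 5, 4, 4, 3, 5, 4, 3, 4, 4, 3, 4, 5, 3, 4, 4, 4, 4, 5, 8, 5, 4, 3, 4, 5, 4, 4, 4, 4, 2, 2, 4, 3, 2, 4, 4, 4, 4, 5, 5, 8, 5, 5, 4, 3, 4, 4, 4, 3, 4, 4, 3, 4, 4, 4, 4, 4, 2, 2, 4, 2, 2, 2, 2, 2, 1, 1, 2, 2, 2, 3, 0, 2, 2, 2, 1, 2, 1, 2, 1, 4, 6, 5, 0, 0]] [[0, 0, 0, 44, 64, 21, 1, 2, 1, 2, 1, 2, 1, 1, 1, 0, 2, 0, 3, 0, 0, 0, 0, 0, 1, 4, 5, 4, 25, 94, 71, 0, 0, 0]]
```

View pics/w2.png

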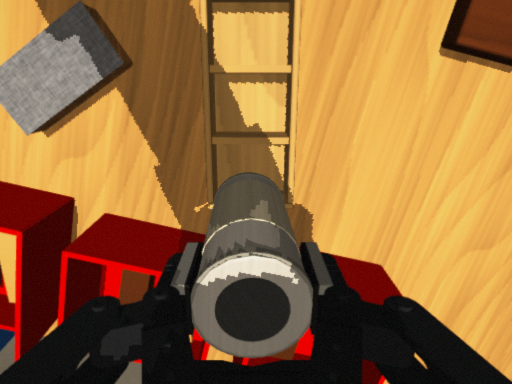

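The wrist view shows the tin held centred at (250,290), in line with the crate's far cells, whose dividers are visible at rows 68 and 135. The divider positions also match the crate pose. I'm placing the tin.

>>> drive_tool(series=[[[-0.001,0,0.03],0,0.03],[[-0.001,0,0.06],0,0.03],[[-0.001,0,0.09],0,0.03],[[-0.001,0,0.11],0,0.03],[[-0.001,0,0.12],0,0.03],[[-0.001,0,0.127],0,0.03],[[-0.001,0,0.127],0,0.03],[[-0.001,0,0.127],0,0.03]])

```text
time_s: 5.95
position: [0.4753, -0.4602, 0.0825]
tool_rot: [[-0.234, 0.972, 0.001], [0.972, 0.234, -0.002], [-0.002, 0.001, -1.0]]
ft_force: [0.1, 0.9, -2.4]
grip_width: 0.0455
gripper_force: 52.5
```

```bash
python3 g.py .475,-.459,.0765,13.5
```

```text
t 5.95 p [ 0.4753 -0.4602  0.0825] ya 13.53 F [ 0.1  0.9 -2.4] w 0.0455 gf 52.5 q [-54.  40.  67.  -0.  73. -68.]
.475,-.459,.0765,13.5 shift [ 0.0013 -0.0001  0.006 ] turn 0.03
```

>>> drive_tool(series=[[[0.001,0,0.005],0,0.03],[[0.001,0,0.005],0,0.03],[[0.001,0,0.005],0,0.065],[[0.001,0,0.005],0,0.065],[[0.001,0,0.005],0,0.065],[[0.001,0,-0.02],0,0.065],[[0.001,0,-0.06],0,0.065],[[0.001,0,-0.1],0,0.065],[[0.001,0,-0.1],0,0.065],[[0.001,0,-0.1],0,0.065]])

```text
time_s: 6.95
position: [0.4749, -0.459, 0.1819]
tool_rot: [[-0.234, 0.972, 0.001], [0.972, 0.234, -0.001], [-0.001, 0.001, -1.0]]
ft_force: [-0.7, -0.9, -1.2]
grip_width: 0.0649
gripper_force: 0.0
```

```bash
python3 g.py .443,-.140,.18,13.5
```

```text
t 6.95 p [ 0.4749 -0.459   0.1819] ya 13.53 F [-0.7 -0.9 -1.2] w 0.0649 gf 0.0 q [-54.  35.  60.   0.  85. -68.]
.443,-.140,.18,13.5 shift [0.3177 0.0436 0.0015] turn 0.03
```

>>> drive_tool(series=[[[0.036,0.032,0],0,0.065],[[0.072,0.065,0],0,0.065],[[0.107,0.097,0],0,0.065],[[0.143,0.13,0],0,0.065],[[0.18,0.162,0],0,0.065],[[0.215,0.194,0],0,0.065],[[0.25,0.227,0],0,0.065],[[0.286,0.259,0],0,0.065],[[0.286,0.259,0],0,0.065],[[0.286,0.259,0],0,0.065],[[0.286,0.259,0],0,0.065]])

```text
time_s: 8.05
position: [0.6591, -0.1211, 0.1802]
tool_rot: [[-0.233, 0.972, -0.002], [0.972, 0.233, 0.0], [0.001, -0.002, -1.0]]
ft_force: [-0.3, -0.4, -0.3]
grip_width: 0.065
gripper_force: 0.0
```

```bash
cat > look.py <<'E'
from rig import viewer
from h import *
import sys
for n in sys.argv[1:]:
    print(n)
    for t in tins(viewer.get_image(n)): print(t[0],t[1][:2],t[2],t[3],"WHITE" if t[4][1]<70 else "col")
E
python3 g.py .6603,-.12,.07,13.5; python3 look.py top wrist scene
```

```text
t 8.05 p [ 0.6591 -0.1211  0.1802] ya 13.47 F [-0.3 -0.4 -0.3] w 0.065 gf 0.0 q [-21.  36.  58.  -0.  86. -34.]
.6603,-.12,.07,13.5 shift [0.0007 0.0016 0.1102] turn -0.03
top
[371.  202.7] [ 0.4741 -0.4596] [ 0.4738 -0.4573  0.1159] [0.043 0.049] WHITE
[260.1 213.5] [ 0.4423 -0.14  ] [ 0.4434 -0.1396  0.1103] [0.043 0.045] WHITE
[248.2 241.9] [ 0.3627 -0.1069] [ 0.3623 -0.1064  0.1108] [0.045 0.045] col
[278.  262.7] [ 0.3051 -0.1902] [ 0.3045 -0.1905  0.1101] [0.045 0.045] col
[311.3 261.7] [ 0.3076 -0.2843] [ 0.3073 -0.284   0.11  ] [0.045 0.046] col
[216.5 350.3] [ 0.0568 -0.0201] [ 0.0662 -0.0222  0.1109] [0.033 0.077] col
wrist
scene
[441.8  47.4] [-0.7395 -0.1426] [-0.7403 -0.1423  0.1107] [0.263 0.008] col
[181.6 142.9] [ 0.4788 -0.4591] [ 0.4864 -0.4596  0.1163] [0.043 0.048] WHITE
[260.1 142.1] [ 0.3131 -0.2801] [ 0.3143 -0.2795  0.1104] [0.05  0.041] col
[282.9 153.6] [ 0.3094 -0.1888] [ 0.3099 -0.1891  0.1105] [0.045 0.046] col
[292.7 174.7] [ 0.3655 -0.1062] [ 0.3656 -0.105   0.1103] [0.047 0.046] col
[266.3 183.3] [ 0.4442 -0.1391] [ 0.4452 -0.1382  0.1105] [0.05  0.046] WHITE
[235.  208.8] [ 0.5749 -0.1353] [ 0.5757 -0.1344  0.1106] [0.047 0.046] WHITE
[214.5 231. ] [ 0.6654 -0.1189] [ 0.6656 -0.1187  0.1107] [0.045 0.047] WHITE
[245.7 293.6] [0.7456 0.0617] [0.748  0.0661 0.1098] [0.016 0.029] col
[340.  313.9] [0.647  0.2492] [0.6489 0.2497 0.1087] [0.016 0.021] WHITE
[503.9 359.9] [0.5238 0.5572] [0.5178 0.5574 0.11  ] [0.016 0.04 ] WHITE
[502.7 378.2] [0.5579 0.5667] [0.5589 0.5684 0.1134] [0.041 0.02 ] col
```

>>> drive_tool(series=[[[0,0.002,0.04],0,0.065],[[0,0.002,0.075],0,0.065],[[0,0.002,0.1],0,0.065],[[0,0.002,0.11],0,0.065],[[0,0.002,0.11],0,0.065],[[0,0.002,0.11],0,0.065],[[0,0.002,0.11],0,0.03],[[0,0.002,0.11],0,0.03],[[0,0.002,0.11],0,0.03],[[0,0.002,0.11],0,0.03],[[0,0.002,0.11],0,0.03],[[0,0.002,0.11],0,0.03],[[0,0.002,0.09],0,0.03],[[0,0.002,0.06],0,0.03],[[0,0.002,0.02],0,0.03],[[0,0.002,-0.02],0,0.03],[[0,0.002,-0.03],0,0.03],[[0,0.002,-0.03],0,0.03],[[0,0.002,-0.03],0,0.03]])

```text
time_s: 10.1
position: [0.6609, -0.1197, 0.2089]
tool_rot: [[-0.234, 0.972, -0.004], [0.972, 0.234, 0.001], [0.002, -0.003, -1.0]]
ft_force: [-0.1, 0.2, -4.8]
grip_width: 0.0447
gripper_force: 52.5
```

```bash
python3 g.py .4605,-.399,.21,13.5 .4605,-.399,.0775,13.5
```

```text
t 10.1 p [ 0.6609 -0.1197  0.2089] ya 13.52 F [-0.1  0.2 -4.8] w 0.0447 gf 52.5 q [-20.  35.  54.  -0.  90. -34.]
.4605,-.399,.21,13.5 shift [-0.2248 -0.2602 -0.0007] turn 0.02
.4605,-.399,.0775,13.5 shift [-0.225  -0.2597  0.1318] turn 0.02
```

>>> drive_tool(series=[[[-0.015,-0.017,0],0,0.03],[[-0.045,-0.052,0],0,0.03],[[-0.075,-0.087,0],0,0.03],[[-0.105,-0.122,0],0,0.03],[[-0.135,-0.156,0],0,0.03],[[-0.165,-0.191,0],0,0.03],[[-0.195,-0.226,0],0,0.03],[[-0.215,-0.249,0],0,0.03],[[-0.225,-0.26,0],0,0.03],[[-0.225,-0.26,0],0,0.03],[[-0.225,-0.26,0],0,0.03],[[-0.225,-0.26,0.03],0,0.03],[[-0.225,-0.26,0.06],0,0.03],[[-0.225,-0.26,0.09],0,0.03],[[-0.225,-0.26,0.115],0,0.03],[[-0.225,-0.26,0.125],0,0.03],[[-0.225,-0.26,0.132],0,0.03],[[-0.225,-0.26,0.132],0,0.03],[[-0.225,-0.26,0.132],0,0.03]])

```text
time_s: 12.0
position: [0.4621, -0.3995, 0.0803]
tool_rot: [[-0.234, 0.972, 0.001], [0.972, 0.234, -0.001], [-0.002, 0.001, -1.0]]
ft_force: [0.4, 0.5, -4.1]
grip_width: 0.0448
gripper_force: 52.8
```

```bash
python3 g.py .4605,-.399,.0775,13.5
```

```text
t 12.0 p [ 0.4621 -0.3995  0.0803] ya 13.55 F [ 0.4  0.5 -4.1] w 0.0448 gf 52.8 q [-52.  36.  77.   0.  68. -65.]
.4605,-.399,.0775,13.5 shift [ 0.0009 -0.0015  0.0028] turn 0.05
```

>>> drive_tool(series=[[[0,-0.001,0.003],0,0.03],[[0,-0.001,0.003],0,0.03],[[0,-0.001,0.003],0,0.065],[[0,-0.001,0.003],0,0.065],[[0,-0.001,0.003],0,0.065],[[0,-0.001,-0.03],0,0.065],[[0,-0.001,-0.07],0,0.065],[[0,-0.001,-0.1],0,0.065],[[0.03,0.022,-0.1],0,0.065],[[0.06,0.045,-0.1],0,0.065],[[0.09,0.067,-0.1],0,0.065],[[0.125,0.092,-0.1],0,0.065],[[0.16,0.118,-0.1],0,0.065],[[0.195,0.144,-0.1],0,0.065],[[0.23,0.17,-0.1],0,0.065],[[0.23,0.17,-0.1],0,0.065],[[0.23,0.17,-0.1],0,0.065],[[0.23,0.17,-0.1],0,0.065]])

```text
time_s: 13.8
position: [0.5727, -0.1369, 0.1793]
tool_rot: [[-0.233, 0.972, -0.0], [0.972, 0.233, -0.0], [-0.0, -0.0, -1.0]]
ft_force: [0.1, -0.7, 0.2]
grip_width: 0.0652
gripper_force: 0.0
```

```bash
python3 g.py .5735,-.136,.07,13.5;  python3 look.py top scene | grep WHITE
```

```text
t 13.8 p [ 0.5727 -0.1369  0.1793] ya 13.47 F [ 0.1 -0.7  0.2] w 0.0652 gf 0.0 q [-25.  28.  73.  -0.  79. -38.]
.5735,-.136,.07,13.5 shift [0.0008 0.001  0.1093] turn -0.03
[371.1 202.6] [ 0.4741 -0.4596] [ 0.474  -0.4577  0.1159] [0.044 0.049] WHITE
[351.2 206.6] [ 0.4632 -0.4012] [ 0.4623 -0.3991  0.116 ] [0.043 0.044] WHITE
[266.2 183.4] [ 0.4451 -0.1381] [ 0.4457 -0.1388  0.1107] [0.048 0.045] WHITE
[235.  208.6] [ 0.5749 -0.1353] [ 0.5754 -0.1357  0.1111] [0.047 0.048] WHITE
```

Two tins are in cells and the other two haven't moved. I'm picking the next one.

>>> drive_tool(series=[[[0,0.001,0.04],0,0.065],[[0,0.001,0.075],0,0.065],[[0,0.001,0.1],0,0.065],[[0,0.001,0.109],0,0.065],[[0,0.001,0.109],0,0.065],[[0,0.001,0.109],0,0.065],[[0,0.001,0.109],0,0.03],[[0,0.001,0.109],0,0.03],[[0,0.001,0.109],0,0.03],[[0,0.001,0.109],0,0.03],[[0,0.001,0.109],0,0.03],[[0,0.001,0.109],0,0.03],[[0,0.001,0.09],0,0.03],[[0,0.001,0.06],0,0.03],[[0,0.001,0.02],0,0.03],[[0,0.001,-0.02],0,0.03],[[0,0.001,-0.03],0,0.03],[[0,0.001,-0.03],0,0.03],[[0,0.001,-0.03],0,0.03]])

```text
time_s: 15.8
position: [0.5732, -0.1355, 0.2074]
tool_rot: [[-0.234, 0.972, -0.003], [0.972, 0.234, 0.001], [0.002, -0.003, -1.0]]
ft_force: [0.4, -0.2, -3.9]
grip_width: 0.0453
gripper_force: 52.7
```

```bash
python3 g.py .446,-.339,.0775,13.5
```

```text
t 15.8 p [ 0.5732 -0.1355  0.2074] ya 13.52 F [ 0.4 -0.2 -3.9] w 0.0453 gf 52.7 q [-25.  27.  70.   0.  83. -38.]
.446,-.339,.0775,13.5 shift [-0.1684 -0.1709  0.13  ] turn 0.02
```

>>> drive_tool(series=[[[-0.014,-0.014,0],0,0.03],[[-0.042,-0.043,0],0,0.03],[[-0.075,-0.076,0],0,0.03],[[-0.108,-0.11,0],0,0.03],[[-0.14,-0.142,0],0,0.03],[[-0.16,-0.162,0],0,0.03],[[-0.1685,-0.171,0],0,0.03],[[-0.1685,-0.171,0],0,0.03],[[-0.1685,-0.171,0],0,0.03],[[-0.1685,-0.171,0.03],0,0.03],[[-0.1685,-0.171,0.06],0,0.03],[[-0.1685,-0.171,0.09],0,0.03],[[-0.1685,-0.171,0.115],0,0.03],[[-0.1685,-0.171,0.125],0,0.03],[[-0.1685,-0.171,0.131],0,0.03],[[-0.1685,-0.171,0.131],0,0.03],[[-0.1685,-0.171,0.131],0,0.03]])

```text
time_s: 17.5
position: [0.4477, -0.3398, 0.0793]
tool_rot: [[-0.234, 0.972, 0.001], [0.972, 0.234, -0.001], [-0.002, 0.001, -1.0]]
ft_force: [-0.3, -0.3, -3.6]
grip_width: 0.045
gripper_force: 52.7
```

```bash
python3 g.py .446,-.339,.0775,13.5 .444,-.139,.0775
```

```text
t 17.5 p [ 0.4477 -0.3398  0.0793] ya 13.55 F [-0.3 -0.3 -3.6] w 0.045 gf 52.7 q [-49.  32.  85.   0.  63. -63.]
.446,-.339,.0775,13.5 shift [ 0.0011 -0.0015  0.0018] turn 0.05
.444,-.139,.0775 shift [0.196  0.0434 0.0015] turn
```

>>> drive_tool(series=[[[0,-0.001,0.002],0,0.03],[[0,-0.001,0.002],0,0.03],[[0,-0.001,0.002],0,0.065],[[0,-0.001,0.002],0,0.065],[[0,-0.001,0.002],0,0.065],[[0,-0.001,-0.03],0,0.065],[[0,-0.001,-0.07],0,0.065],[[0,-0.001,-0.1],0,0.065],[[0.03,0.007,-0.1],0,0.065],[[0.07,0.016,-0.1],0,0.065],[[0.11,0.025,-0.1],0,0.065],[[0.15,0.034,-0.1],0,0.065],[[0.18,0.041,-0.1],0,0.065],[[0.196,0.044,-0.1],0,0.065],[[0.196,0.044,-0.1],0,0.065],[[0.196,0.044,-0.1],0,0.065],[[0.196,0.044,-0.1],0,0.065]])

```text
time_s: 19.2
position: [0.4443, -0.1401, 0.1782]
tool_rot: [[-0.233, 0.973, 0.0], [0.973, 0.233, -0.0], [-0.0, -0.0, -1.0]]
ft_force: [0.0, 0.9, -0.4]
grip_width: 0.0651
gripper_force: 0.0
```

```bash
python3 g.py .444,-.139,.07,13.5;  python3 look.py top scene | grep WHITE
```

```text
t 19.2 p [ 0.4443 -0.1401  0.1782] ya 13.45 F [ 0.   0.9 -0.4] w 0.0651 gf 0.0 q [-32.  16.  92.  -0.  71. -46.]
.444,-.139,.07,13.5 shift [0.0012 0.     0.1082] turn -0.05
[371.1 202.6] [ 0.4751 -0.4595] [ 0.4739 -0.4576  0.116 ] [0.043 0.05 ] WHITE
[351.3 206.6] [ 0.4626 -0.401 ] [ 0.4623 -0.3991  0.1159] [0.043 0.045] WHITE
[330.9 212.6] [ 0.445  -0.3414] [ 0.4451 -0.3401  0.1161] [0.043 0.046] WHITE
[399.6  49.8] [-0.6095 -0.2787] [-0.5845 -0.2652  0.1091] [0.065 0.087] WHITE
[216.2 153.8] [ 0.4451 -0.3412] [ 0.4511 -0.3363  0.1162] [0.047 0.048] WHITE
[266.4 183.4] [ 0.4438 -0.1395] [ 0.4454 -0.1382  0.1107] [0.048 0.046] WHITE
```

>>> drive_tool(series=[[[0.001,0,0.04],0,0.065],[[0.001,0,0.075],0,0.065],[[0.001,0,0.1],0,0.065],[[0.001,0,0.108],0,0.065],[[0.001,0,0.108],0,0.065],[[0.001,0,0.108],0,0.065],[[0.001,0,0.108],0,0.03],[[0.001,0,0.108],0,0.03],[[0.001,0,0.108],0,0.03],[[0.001,0,0.108],0,0.03],[[0.001,0,0.108],0,0.03],[[0.001,0,0.108],0,0.03],[[0.001,0,0.09],0,0.03],[[0.001,0,0.06],0,0.03],[[0.001,0,0.02],0,0.03],[[0.001,0,-0.02],0,0.03],[[0.001,0,-0.03],0,0.03],[[0.001,0,-0.03],0,0.03],[[0.001,0,-0.03],0,0.03]])

```text
time_s: 21.2
position: [0.4432, -0.1375, 0.2072]
tool_rot: [[-0.234, 0.972, -0.002], [0.972, 0.234, 0.001], [0.001, -0.001, -1.0]]
ft_force: [-0.1, 0.2, -2.0]
grip_width: 0.0453
gripper_force: 51.7
```

```bash
python3 g.py .4315,-.2785,.0775,13.5
```

```text
t 21.2 p [ 0.4432 -0.1375  0.2072] ya 13.52 F [-0.1  0.2 -2. ] w 0.0453 gf 51.7 q [-32.  14.  90.   0.  76. -45.]
.4315,-.2785,.0775,13.5 shift [-0.1346 -0.0442  0.1296] turn 0.02
```

>>> drive_tool(series=[[[-0.015,-0.005,0],0,0.03],[[-0.05,-0.016,0],0,0.03],[[-0.085,-0.028,0],0,0.03],[[-0.115,-0.038,0],0,0.03],[[-0.1345,-0.0442,0],0,0.03],[[-0.1345,-0.0442,0],0,0.03],[[-0.1345,-0.0442,0],0,0.03],[[-0.1345,-0.0442,0.03],0,0.03],[[-0.1345,-0.0442,0.06],0,0.03],[[-0.1345,-0.0442,0.09],0,0.03],[[-0.1345,-0.0442,0.115],0,0.03],[[-0.1345,-0.0442,0.125],0,0.03],[[-0.1345,-0.0442,0.131],0,0.03],[[-0.1345,-0.0442,0.131],0,0.03],[[-0.1345,-0.0442,0.131],0,0.03]])

```text
time_s: 22.7
position: [0.4327, -0.2789, 0.0781]
tool_rot: [[-0.234, 0.972, 0.001], [0.972, 0.234, -0.001], [-0.001, 0.001, -1.0]]
ft_force: [-0.2, 1.4, -2.3]
grip_width: 0.0451
gripper_force: 51.0
```

```bash
python3 g.py .4315,-.2785,.0775,13.5 .55,.1,.27
```

```text
t 22.7 p [ 0.4327 -0.2789  0.0781] ya 13.54 F [-0.2  1.4 -2.3] w 0.0451 gf 51.0 q [-46.  28.  93.   0.  59. -60.]
.4315,-.2785,.0775,13.5 shift [ 0.0007 -0.0011  0.0006] turn 0.04
.55,.1,.27 shift [ 0.3407  0.2029 -0.1922] turn
```

>>> drive_tool(series=[[[0,-0.001,0.001],0,0.03],[[0,-0.001,0.001],0,0.065],[[0,-0.001,0.001],0,0.065],[[0,-0.001,0.001],0,0.065],[[0,-0.001,-0.03],0,0.065],[[0,-0.001,-0.07],0,0.08],[[0,-0.001,-0.11],0,0.08],[[0.03,0.02,-0.13],0,0.08],[[0.06,0.04,-0.15],0,0.08],[[0.095,0.06,-0.17],0,0.08],[[0.13,0.08,-0.185],0,0.08],[[0.165,0.1,-0.2],0,0.08],[[0.2,0.12,-0.21],0,0.08],[[0.235,0.14,-0.222],0,0.08],[[0.27,0.16,-0.222],0,0.08],[[0.305,0.18,-0.222],0,0.08],[[0.34,0.2,-0.222],0,0.08],[[0.34,0.2,-0.222],0,0.08],[[0.34,0.2,-0.222],0,0.08],[[0.34,0.2,-0.222],0,0.08]])

```text
time_s: 24.7
position: [0.5471, 0.0976, 0.2993]
tool_rot: [[-0.233, 0.972, -0.0], [0.972, 0.233, -0.0], [-0.0, -0.0, -1.0]]
ft_force: [-0.3, 0.1, -0.5]
grip_width: 0.0799
gripper_force: 0.0
```

```bash
python3 g.py; python3 look.py top | grep WHITE; python3 - <<'E'
from rig import viewer
from h import *
import pickle
for n in("wrist","top","scene"):
    d=viewer.get_image(n); pickle.dump(d,open(n+"3.pkl","wb"))
    if n!="top": cv2.imwrite(f"pics/{n}3.png",d["img"][:,:,::-1])
    P=cloud(d); X,Y,Z=P[...,0],P[...,1],P[...,2]
    def rect(name,lo,hi,zp,x0,x1,y0,y1,mn=40):
        m=(Z>lo)&(Z<hi)&(X>x0)&(X<x1)&(Y>y0)&(Y<y1)
        k,l,s,c=cv2.connectedComponentsWithStats(m.astype(np.uint8))
        for i in range(1,k):
            if s[i,4]<mn: continue
            v,u=np.nonzero(l==i); q=plane(d,np.c_[u,v],zp) if zp else P[l==i]
            r=cv2.minAreaRect(q[:,:2].astype(np.float32)*1000)
            print(n,name,s[i,4],c[i].round(),np.round(r[0],1),np.round(r[1],1),round(r[2],1),"z",np.nanmedian(P[l==i][:,2]).round(4))
    rect("head",.212,.228,.22,.55,.72,.15,.33)
    rect("tips/post",.164,.195,None,.5,.75,.15,.33,15)
    rect("base",.008,.03,None,.6,.9,.15,.4)
    rect("easel",.18,.27,None,.6,.82,-.03,.14)
    rect("easelbase",.006,.03,None,.6,.9,-.05,.14)
E
```

```text
t 24.7 p [0.5471 0.0976 0.2993] ya 13.47 F [-0.3  0.1 -0.5] w 0.0799 gf 0.0 q [ -2.  20.  66.  -0.  94. -16.]
[371.  202.7] [ 0.4751 -0.4595] [ 0.4739 -0.457   0.116 ] [0.043 0.049] WHITE
[351.2 206.6] [ 0.4635 -0.401 ] [ 0.4624 -0.3989  0.1161] [0.043 0.044] WHITE
[330.8 212.6] [ 0.445  -0.3413] [ 0.4448 -0.3402  0.1162] [0.043 0.047] WHITE
[309.9 217.6] [ 0.4318 -0.2807] [ 0.4304 -0.2801  0.1161] [0.042 0.046] WHITE
wrist head 8096 [433.  29.] [629.3 236.1] [85.7 43.4] 27.5 z 0.2185
wrist tips/post 1038 [352.  42.] [584.5 216.5] [23.4 52.6] 31.4 z 0.1829
wrist tips/post 750 [493.  53.] [695.  233.2] [48.7 19. ] 28.0 z 0.1681
wrist base 3642 [429.  87.] [742.5 219.8] [120.6  49.4] 13.8 z 0.0124
wrist base 166 [508.  94.] [839.5 240. ] [12.  34.2] 23.6 z 0.0135
wrist base 529 [489. 140.] [838.4 178.1] [56.1  4.5] 88.5 z 0.0196
wrist easel 9837 [456. 271.] [712.1  72.8] [41.9 85. ] 8.7 z 0.2206
wrist easelbase 5396 [378. 197.] [739.6  61.5] [109.9 120. ] 7.9 z 0.0102
wrist easelbase 557 [466. 190.] [839.1 108.2] [ 4.5 63.6] 2.1 z 0.0181
wrist easelbase 196 [389. 273.] [785.9 -38. ] [1
[... 363 characters left out ...]
 easelbase 94 [228. 107.] [790.4 -38.2] [64.1 22.3] 0.5 z 0.0172
top easelbase 751 [197. 127.] [739.   59.2] [110.4 120.5] 8.0 z 0.012
scene head 1180 [348. 282.] [639.8 244.9] [101.8  54.5] 29.1 z 0.2203
scene tips/post 30 [364. 273.] [576.2 248.8] [19.3  5.8] 16.6 z 0.1814
scene tips/post 671 [337. 318.] [681.9 259.5] [74.2 70.7] 13.9 z 0.1713
scene base 2594 [318. 365.] [728.9 272. ] [121.2 161.8] 18.2 z 0.0149
scene easel 491 [251. 253.] [720.4  57. ] [ 42.1 117.5] 12.9 z 0.2466
scene easel 217 [245. 268.] [741.6  60.1] [16.5 30.9] 7.1 z 0.2052
scene easelbase 1763 [247. 318.] [741.2  59.7] [110.2 121.8] 7.5 z 0.0127
scene easelbase 157 [204. 301.] [790.  -37.4] [25.1 57.4] 89.9 z 0.0171
```

View pics/wrist3.png

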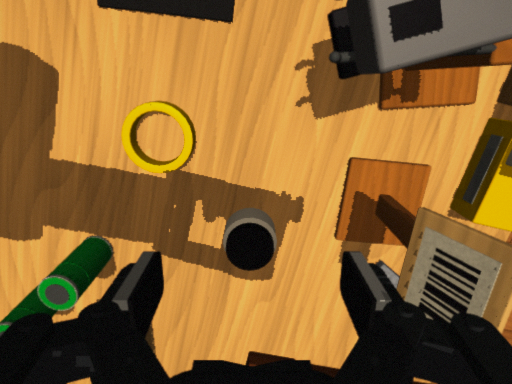

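All four tins are in cells, and nothing else on the bench was moved. The wrist view shows the scanner head at about (440,30) and the easel label at about (455,270). I'll turn in line with the scanner and measure it from closer.

>>> drive_tool(series=[[[0.095,0.023,-0.02],75,0.085],[[0.095,0.023,-0.02],75,0.085],[[0.095,0.023,-0.02],75,0.085],[[0.095,0.023,-0.02],75,0.085],[[0.095,0.023,-0.02],75,0.085],[[0.095,0.023,-0.02],75,0.085],[[0.095,0.023,-0.02],75,0.085],[[0.095,0.023,-0.02],75,0.085],[[0.095,0.023,-0.02],75,0.085],[[0.095,0.023,-0.02],75,0.085],[[0.095,0.023,-0.02],75,0.085],[[0.095,0.023,-0.02],75,0.085],[[0.095,0.023,-0.02],75,0.085]])

```text
time_s: 26.2
position: [0.5474, 0.196, 0.3193]
tool_rot: [[0.878, 0.479, 0.0], [0.479, -0.878, -0.0], [0.0, 0.0, -1.0]]
ft_force: [-0.5, 0.5, -0.0]
grip_width: 0.0851
gripper_force: 0.0
```

```bash
python3 g.py; python3 - <<'E'
from rig import viewer
from h import *
import pickle
n="wrist"
d=viewer.get_image(n); pickle.dump(d,open(n+"4.pkl","wb"))
cv2.imwrite(f"pics/{n}4.png",d["img"][:,:,::-1])
P=cloud(d); X,Y,Z=P[...,0],P[...,1],P[...,2]
def rect(name,lo,hi,zp,x0,x1,y0,y1,mn=40):
        m=(Z>lo)&(Z<hi)&(X>x0)&(X<x1)&(Y>y0)&(Y<y1)
        k,l,s,c=cv2.connectedComponentsWithStats(m.astype(np.uint8))
        for i in range(1,k):
            if s[i,4]<mn: continue
            v,u=np.nonzero(l==i); q=plane(d,np.c_[u,v],zp) if zp else P[l==i]
            r=cv2.minAreaRect(q[:,:2].astype(np.float32)*1000)
            print(n,name,s[i,4],c[i].round(),np.round(r[0],1),np.round(r[1],1),round(r[2],1),"z",np.nanmedian(P[l==i][:,2]).round(4))
rect("head",.214,.228,.22,.55,.72,.15,.33)
rect("prongs/post",.160,.195,None,.5,.75,.15,.33,15)
rect("tips",.178,.195,.188,.5,.62,.15,.33,15)
rect("base",.008,.03,None,.6,.9,.15,.4)
rect("easel",.18,.27,None,.6,.82,-.03,.14)
E
```

```text
t 26.2 p [0.5474 0.196  0.3193] ya -61.4 F [-0.5  0.5 -0. ] w 0.0851 gf 0.0 q [ 8. 23. 59. -0. 99. 69.]
wrist head 9475 [251.  59.] [626.5 241. ] [75.9 53.2] 28.7 z 0.2184
wrist prongs/post 22 [293.   5.] [681.6 233.8] [8.6 1.7] 20.0 z 0.1667
wrist prongs/post 194 [211. 119.] [578.8 251.3] [29.   7.7] 19.3 z 0.179
wrist prongs/post 193 [263. 131.] [585.8 207.2] [16.3  7.9] 16.8 z 0.1781
wrist tips 102 [210. 126.] [570.6 247.7] [8.9 8.1] 26.8 z 0.1848
wrist tips 97 [262. 136.] [583.3 206.8] [9.8 6.5] 29.0 z 0.1848
wrist base 332 [202.  10.] [658.2 327.3] [23.6 20.1] 26.5 z 0.0122
wrist base 1434 [309.  21.] [711.7 208.5] [52.7 42.3] 17.4 z 0.0122
wrist easel 4125 [483.  70.] [694.8  79.8] [85.  32.5] 73.5 z 0.2079
```

View pics/wrist4.png

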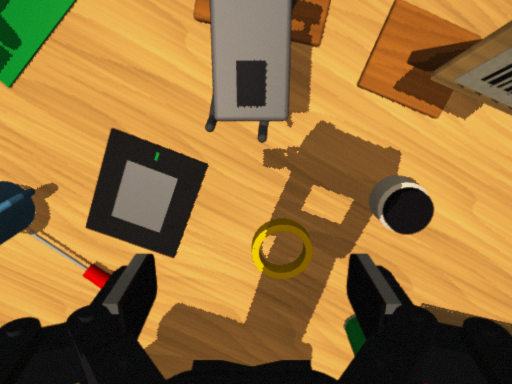

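The wrist view shows the prong tips at (210,126) and (262,136). The stand's yaw comes out at about 17.3° (base edges 17.4°), while the scanner hangs yawed at 28.7°. I'll grip it at its own yaw, lift, turn it 11.3° into line with the prongs, then draw it out along the stand's -x.

>>> drive_tool(series=[[[0.04,0,0],0,0.0854],[[0.08,0,0],0,0.0854],[[0.1,0,0],0,0.0854],[[0.1,0,0],0,0.0854],[[0.1,0,0.03],0,0.0854],[[0.1,0,0.06],0,0.0854],[[0.1,0,0.09],0,0.0854],[[0.1,0,0.115],0,0.0854],[[0.1,0,0.13],0,0.0854],[[0.1,0,0.137],0,0.0854],[[0.1,0,0.137],0,0.0854],[[0.1,0,0.137],0,0.0854],[[0.1,0,0.137],0,0.0854]])

```text
time_s: 27.55
position: [0.6356, 0.2439, 0.1836]
tool_rot: [[0.879, 0.478, 0.002], [0.478, -0.879, 0.0], [0.002, 0.001, -1.0]]
ft_force: [0.5, 0.2, 0.2]
grip_width: 0.0856
gripper_force: 0.0
```

```bash
python3 g.py .635,.2445,.182; python3 - <<'E'
from rig import viewer
import cv2
d=viewer.get_image("wrist"); cv2.imwrite("pics/wrist5.png",d["img"][:,:,::-1])
E
```

```text
t 27.55 p [0.6356 0.2439 0.1836] ya -61.47 F [0.5 0.2 0.2] w 0.0856 gf 0.0 q [11. 37. 55. -0. 87. 73.]
.635,.2445,.182 shift [-0.0002 -0.0008  0.0016] turn
```

View pics/wrist5.png

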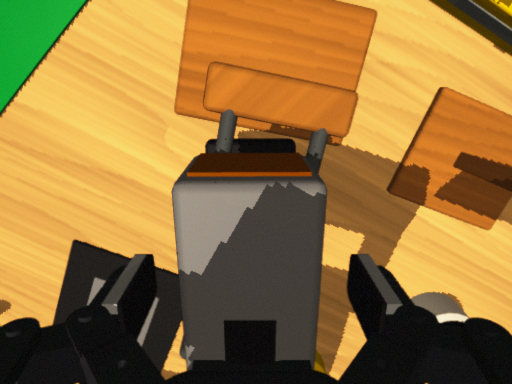

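The head spans columns 175–325, centred between the fingers at 155 and 350. The amber window at row 165 faces the post, as it should. I'm closing and lifting 42 mm.

>>> drive_tool(series=[[[0,0,0],0,0.035],[[0,0,0],0,0.035],[[0,0,0],0,0.035],[[0,0,0],0,0.035],[[0,0,0],0,0.035],[[0,0,0],0,0.035],[[0,0,-0.008],0,0.035],[[0,0,-0.018],0,0.035],[[0,0,-0.03],0,0.035],[[0,0,-0.042],0,0.035],[[0,0,-0.042],0,0.035],[[0,0,-0.042],0,0.035],[[0,0,-0.042],4,0.035],[[0,0,-0.042],8,0.035],[[0,0,-0.042],11.3,0.035],[[0,0,-0.042],11.3,0.035],[[0,0,-0.042],11.3,0.035]], newtons=70)

```text
time_s: 29.3
position: [0.6351, 0.2439, 0.2238]
tool_rot: [[0.955, 0.298, -0.001], [0.298, -0.955, -0.0], [-0.001, -0.0, -1.0]]
ft_force: [1.1, 0.1, -3.6]
grip_width: 0.0532
gripper_force: 73.8
```

```bash
python3 g.py .492,.2005,.225
```

```text
t 29.3 p [0.6351 0.2439 0.2238] ya -72.69 F [ 1.1  0.1 -3.6] w 0.0532 gf 73.8 q [11. 36. 51.  0. 93. 84.]
.492,.2005,.225 shift [-0.1495 -0.0012 -0.001 ] turn
```

Lifted cleanly, with about 3 N of load on the wrist. I'm drawing it out 160 mm along the stand's -x, which is now the tool's -x.

>>> drive_tool(series=[[[-0.01,0,0],0,0.035],[[-0.025,0,0],0,0.035],[[-0.04,0,0],0,0.035],[[-0.055,0,0],0,0.035],[[-0.075,0,0],0,0.035],[[-0.095,0,0],0,0.035],[[-0.115,0,0],0,0.035],[[-0.135,0,0],0,0.035],[[-0.15,0,0],0,0.035],[[-0.16,0,0],0,0.035],[[-0.16,0,0],0,0.035],[[-0.16,0,0],0,0.035],[[-0.16,0,0],0,0.035]])

```text
time_s: 30.6
position: [0.4831, 0.1966, 0.2242]
tool_rot: [[0.955, 0.296, 0.0], [0.296, -0.955, 0.0], [0.0, 0.0, -1.0]]
ft_force: [0.2, 0.3, -2.4]
grip_width: 0.0529
gripper_force: 73.8
```

```bash
python3 g.py; python3 - <<'E'
from rig import viewer
from h import *
import pickle
d=viewer.get_image("scene"); e=viewer.get_image("top"); pickle.dump([d,e],open("s6.pkl","wb"))
cv2.imwrite("pics/s6.png",d["img"][:,:,::-1])
# label: bright low-sat on easel, triangulate scene+top centres
for n,k in(("scene",d),("top",e),("w3",pickle.load(open("wrist3.pkl","rb")))):
    P=cloud(k); X,Y,Z=P[...,0],P[...,1],P[...,2]; h=cv2.cvtColor(k["img"],cv2.COLOR_RGB2HSV)
    m=(Z>.175)&(Z<.265)&(X>.66)&(X<.76)&(Y>-.02)&(Y<.14)
    L=m&(h[...,1]<75)
    L=cv2.morphologyEx(L.astype(np.uint8),cv2.MORPH_CLOSE,np.ones((5,5)))
    kk,l,s,c=cv2.connectedComponentsWithStats(L); 
    if kk<2: print(n,"none"); continue
    i=1+s[1:,4].argmax(); v,u=np.nonzero(l==i); r=cv2.minAreaRect(np.c_[u,v].astype(np.float32))
    print(n,s[i],np.round(r[0],1),plane(k,[r[0]],.22),np.nanmean(P[l==i],0),np.ptp(P[l==i],axis=0))
E
```

```text
t 30.6 p [0.4831 0.1966 0.2242] ya -72.77 F [ 0.2  0.3 -2.4] w 0.0529 gf 73.8 q [ 9. 19. 80.  0. 81. 82.]
scene [263 255   4   2   4] [264.5 255.5] [[0.70259009 0.08073671 0.22      ]] [0.72463982 0.09979582 0.25825032] [0.00235231 0.00574808 0.00183805]
top [170  98  35  19 489] [187.2 107.6] [[0.71203753 0.05766441 0.22      ]] [0.71196779 0.05714572 0.22093387] [0.03236149 0.08560411 0.05723734]
w3 [ 405  229   96   93 5595] [449.9 281.9] [[0.70996057 0.06919887 0.22      ]] [0.70877989 0.0711765  0.21896307] [nan nan nan]
```

View pics/s6.png

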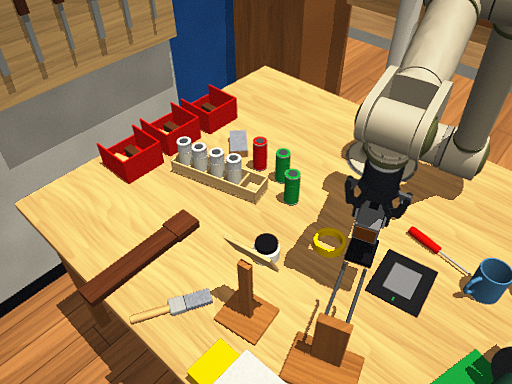

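The scene view shows the scanner clear of the hook at (365,225) and the four tins in the crate. The label centre measures (0.711, 0.057, 0.22). I'm moving to the scan pose.

>>> drive_tool(series=[[[0.003,0.02,0.002],1,0.035],[[0.01,0.055,0.006],3,0.035],[[0.016,0.09,0.01],5,0.035],[[0.022,0.125,0.014],7,0.035],[[0.027,0.155,0.016],8.5,0.035],[[0.03,0.172,0.016],9.3,0.035],[[0.03,0.177,0.016],9.3,0.035],[[0.03,0.177,0.016],9.3,0.035],[[0.03,0.177,0.016],9.3,0.035],[[0.03,0.177,0.016],9.3,0.035]])

```text
time_s: 31.7
position: [0.5631, 0.0375, 0.2086]
tool_rot: [[0.99, 0.139, 0.0], [0.139, -0.99, 0.0], [0.0, -0.0, -1.0]]
ft_force: [0.1, 0.1, -2.3]
grip_width: 0.0533
gripper_force: 74.4
```

```bash
python3 g.py .5644,.0364,.208,-82.1; python3 - <<'E'
from rig import viewer
from h import *
import pickle
d=viewer.get_image("wrist"); pickle.dump(d,open("w7.pkl","wb"))
cv2.imwrite("pics/w7.png",d["img"][:,:,::-1])
P=cloud(d); X,Y,Z=P[...,0],P[...,1],P[...,2]; h=cv2.cvtColor(d["img"],cv2.COLOR_RGB2HSV)
m=(Z>.17)&(Z<.265)&(X>.66)&(X<.76)&(Y>-.03)&(Y<.15)
v,u=np.nonzero(m); print("plate",P[m].mean(0),P[m].min(0),P[m].max(0))
L=cv2.morphologyEx((m&(h[...,1]<75)).astype(np.uint8),cv2.MORPH_CLOSE,np.ones((5,5)))
kk,l,s,c=cv2.connectedComponentsWithStats(L); i=1+s[1:,4].argmax(); v,u=np.nonzero(l==i)
r=cv2.minAreaRect(np.c_[u,v].astype(np.float32)); print(s[i],r,plane(d,[r[0]],.22))
q=P[l==i]; c0=q.mean(0); w=np.linalg.svd(q-c0,full_matrices=False)[2][2]; print(c0,"normal",w,"yaw",np.degrees(np.arctan(w[1]/w[0])))
# head top face
k=(Z>.237)&(Z<.255)&(X<.63)&(X>.5)&(abs(Y-.04)<.06)
v,u=np.nonzero(k); q=plane(d,np.c_[u,v],.245)[:,:2]; print("head",cv2.minAreaRect((q*1000).astype(np.float32)),np.median(Z[k]))
E
```

```text
t 31.7 p [0.5631 0.0375 0.2086] ya -81.98 F [ 0.1  0.1 -2.3] w 0.0533 gf 74.4 q [-8. 24. 74.  0. 81. 74.]
.5644,.0364,.208,-82.1 shift [0.0012 0.0013 0.0006] turn 0.12<stdin>:8: RuntimeWarning: Mean of empty slice.
  ret = um.true_divide(
Traceback (most recent call last):
ValueError: zero-size array to reduction operation minimum which has no identity
```

View pics/w7.png

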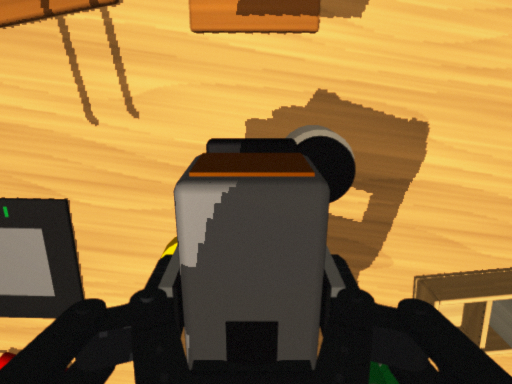

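The wrist view shows the head level and facing the easel; its base is at columns 190–320, centred on 255 against the head's 250. I'll trim the last millimetre and hold for more than 2 s.

>>> drive_tool(series=[[[0.001,0.001,0.0005],0,0.035],[[0.001,0.001,0.0005],0,0.035],[[0.001,0.001,0.0005],0,0.035],[[0.001,0.001,0.0005],0,0.035],[[0.001,0.001,0.0005],0,0.035],[[0.001,0.001,0.0005],0,0.035],[[0.001,0.001,0.0005],0,0.035],[[0.001,0.001,0.0005],0,0.035],[[0.001,0.001,0.0005],0,0.035],[[0.001,0.001,0.0005],0,0.035],[[0.001,0.001,0.0005],0,0.035],[[0.001,0.001,0.0005],0,0.035],[[0.001,0.001,0.0005],0,0.035],[[0.001,0.001,0.0005],0,0.035],[[0.001,0.001,0.0005],0,0.035],[[0.001,0.001,0.0005],0,0.035],[[0.001,0.001,0.0005],0,0.035],[[0.001,0.001,0.0005],0,0.035],[[0.001,0.001,0.0005],0,0.035],[[0.001,0.001,0.0005],0,0.035]])

```text
time_s: 33.75
position: [0.5646, 0.0355, 0.2078]
tool_rot: [[0.99, 0.138, 0.0], [0.138, -0.99, -0.0], [0.0, 0.0, -1.0]]
ft_force: [0.2, -0.1, -2.8]
grip_width: 0.0536
gripper_force: 74.4
```

```bash
python3 g.py; python3 - <<'E'
from rig import viewer
from h import *
import pickle
d=pickle.load(open("w7.pkl","rb")); s=viewer.get_image("scene")
for n,d in(("w",d),("s",s)):
    P=cloud(d); X,Y,Z=P[...,0],P[...,1],P[...,2]
    k=(Z>.236)&(Z<.256)&(X<.65)&(X>.48)&(abs(Y-.04)<.05)
    v,u=np.nonzero(k); q=plane(d,np.c_[u,v],.245)[:,:2]; print(n,"head",cv2.minAreaRect((q*1000).astype(np.float32)),np.median(Z[k]))
t=pickle.load(open("s6.pkl","rb"))[1]; h=cv2.cvtColor(t["img"],cv2.COLOR_RGB2HSV)
for n,t in(("top",pickle.load(open("top.pkl","rb"))),("w4",pickle.load(open("wrist4.pkl","rb"))),("scene",pickle.load(open("scene.pkl","rb")))):
    P=cloud(t); X,Y,Z=P[...,0],P[...,1],P[...,2]
    m=(t["img"].max(2)<75)&(abs(Z-.005)<.008)&(abs(X-.403)<.11)&(abs(Y-.293)<.11)
    kk,l,s,c=cv2.connectedComponentsWithStats(m.astype(np.uint8)); i=1+s[1:,4].argmax(); v,u=np.nonzero(l==i)
    print(n,"pad",cv2.minAreaRect((plane(t,np.c_[u,v],.006)[:,:2]*1000).astype(np.float32)))
E
```

```text
t 33.75 p [0.5646 0.0355 0.2078] ya -82.08 F [ 0.2 -0.1 -2.8] w 0.0536 gf 74.4 q [-8. 24. 74. -0. 81. 74.]
w head ((570.742919921875, 39.78484344482422), (90.86663818359375, 91.73886108398438), 51.426490783691406) 0.2440751347010986
s head ((576.1605224609375, 41.237205505371094), (96.64546203613281, 81.31014251708984), 29.265748977661133) 0.24576524731064886
top pad ((403.03765869140625, 293.5481872558594), (156.9639892578125, 139.1483154296875), 6.903021335601807)
w4 pad ((404.12078857421875, 294.1200256347656), (157.9499053955078, 138.04690551757812), 7.084780216217041)
scene pad ((405.29193115234375, 292.78424072265625), (160.5183868408203, 139.0377197265625), 6.920626163482666)
```

The head is level at the right height. I'm holding a little longer, then carrying it over the pad at (0.404, 0.2935).

>>> drive_tool(series=[[[0,0,0],0,0.035],[[0,0,0],0,0.035],[[0,0,0],0,0.035],[[0,0,0],0,0.035],[[0,0,0],0,0.035],[[0,0,0],0,0.035],[[0,0,0],0,0.035],[[0,0,0],0,0.035],[[-0.008,-0.018,0],0,0.035],[[-0.022,-0.05,0],0,0.035],[[-0.038,-0.086,0],0,0.035],[[-0.054,-0.122,0],0,0.035],[[-0.07,-0.158,0],0,0.035],[[-0.086,-0.194,0],0,0.035],[[-0.102,-0.23,0],0,0.035],[[-0.115,-0.259,0],0,0.035],[[-0.1235,-0.2775,0],0,0.035],[[-0.1235,-0.2775,0],0,0.035],[[-0.1235,-0.2775,0.02],0,0.035],[[-0.1235,-0.2775,0.04],0,0.035]])

```text
time_s: 35.8
position: [0.404, 0.2933, 0.1678]
tool_rot: [[0.99, 0.138, 0.002], [0.138, -0.99, 0.001], [0.002, -0.0, -1.0]]
ft_force: [0.9, 0.1, -2.5]
grip_width: 0.0531
gripper_force: 74.8
```

>>> drive_tool(series=[[[0,0,0.02],0,0.035],[[0,0,0.035],0,0.035],[[0,0,0.045],0,0.035],[[0,0,0.05],0,0.035],[[0,0,0.05],0,0.035],[[0,0,0.05],0,0.035]])

```text
time_s: 36.4
position: [0.4044, 0.2934, 0.1184]
tool_rot: [[0.99, 0.138, 0.001], [0.138, -0.99, 0.0], [0.001, -0.0, -1.0]]
ft_force: [-0.4, -0.3, -2.3]
grip_width: 0.0528
gripper_force: 74.8
```

```bash
python3 g.py .404,.2935,.112,-82.1; python3 - <<'E'
from rig import viewer
from h import *
d=viewer.get_image("scene"); cv2.imwrite("pics/s8.png",cv2.resize(d["img"][150:320,280:480,::-1],(700,595),interpolation=cv2.INTER_CUBIC))
P=cloud(d); X,Y,Z=P[...,0],P[...,1],P[...,2]
k=(abs(X-.42)<.09)&(abs(Y-.29)<.08)&(d["img"].max(2)<75)&(Z>.012)&(Z<.045)
print(k.sum(),np.median(P[k],0),P[k].min(0),P[k].max(0))
E
```

```text
t 36.4 p [0.4044 0.2934 0.1184] ya -82.08 F [-0.4 -0.3 -2.3] w 0.0528 gf 74.8 q [ 22.  24.  92.   0.  64. 104.]
.404,.2935,.112,-82.1 shift [-0.0004 -0.0002  0.0064] turn 0.02
515 [0.42602172 0.29988847 0.03137181] [0.3634028  0.26076945 0.01207255] [0.47446046 0.33773068 0.04470828]
```

View pics/s8.png

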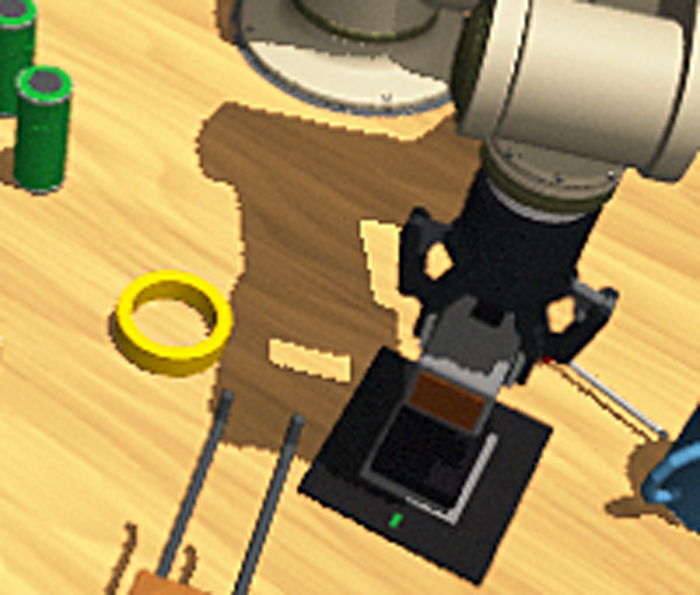

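The crop shows the foot at (430,450), hovering about 6 mm over the middle of the pad. I'm lowering gently.

>>> drive_tool(series=[[[0,0,0.003],0,0.035],[[0,0,0.005],0,0.035],[[0,0,0.006],0,0.035],[[0,0,0.0065],0,0.035],[[0,0,0.0065],0,0.035]])

```text
time_s: 36.95
position: [0.404, 0.2933, 0.1119]
tool_rot: [[0.99, 0.138, 0.0], [0.138, -0.99, 0.0], [0.0, -0.0, -1.0]]
ft_force: [-2.1, -0.6, 5.0]
grip_width: 0.0535
gripper_force: 75.5
```

It has touched down (force +5 N). I'm releasing and retreating upwards.

>>> drive_tool(series=[[[0,0,0.0065],0,0.06],[[0,0,0],0,0.08],[[0,0,0],0,0.08],[[0,0,0],0,0.08],[[0,0,0],0,0.08],[[0,0,-0.02],0,0.08],[[0,0,-0.05],0,0.08],[[0,0,-0.09],0,0.08],[[0,0,-0.13],0,0.08],[[-0.04,0,-0.16],0,0.08],[[-0.08,0,-0.16],0,0.08],[[-0.12,0,-0.16],0,0.08],[[-0.12,0,-0.16],0,0.08],[[-0.12,0,-0.16],0,0.08],[[-0.12,0,-0.16],0,0.08]])

```text
time_s: 38.45
position: [0.2859, 0.2769, 0.2713]
tool_rot: [[0.991, 0.137, 0.0], [0.137, -0.991, 0.0], [0.0, -0.0, -1.0]]
ft_force: [0.2, 0.6, 0.2]
grip_width: 0.0798
gripper_force: 0.0
```

```bash
python3 g.py; python3 look.py top | grep WHITE; python3 - <<'E'
from rig import viewer
from h import *
for n in ("scene","top"):
    d=viewer.get_image(n); P=cloud(d); X,Y,Z=P[...,0],P[...,1],P[...,2]
    k=(Z>.142)&(Z<.156)&(abs(X-.404)<.08)&(abs(Y-.293)<.07)
    if k.sum()<30: print(n,k.sum()); continue
    v,u=np.nonzero(k); print(n,"head",k.sum(),cv2.minAreaRect((plane(d,np.c_[u,v],.149)[:,:2]*1000).astype(np.float32)),np.median(Z[k]))
    if n=="scene": cv2.imwrite("pics/s9.png",d["img"][:,:,::-1])
E
```

```text
t 38.45 p [0.2859 0.2769 0.2713] ya -82.1 F [0.2 0.6 0.2] w 0.0798 gf 0.0 q [ 27.   4.  91.  -0.  84. 109.]
[371.1 202.6] [ 0.4736 -0.4594] [ 0.4738 -0.4572  0.116 ] [0.043 0.048] WHITE
[351.3 206.6] [ 0.4626 -0.401 ] [ 0.4623 -0.3995  0.1161] [0.043 0.044] WHITE
[330.8 212.6] [ 0.445  -0.3413] [ 0.4448 -0.3405  0.1161] [0.043 0.047] WHITE
[309.9 217.5] [ 0.4318 -0.2811] [ 0.4304 -0.2803  0.116 ] [0.042 0.046] WHITE
scene head 759 ((410.4013671875, 293.5029602050781), (102.54924011230469, 54.74300003051758), 8.901055335998535) 0.1493826947962652
top head 689 ((404.80914306640625, 292.30487060546875), (97.79943084716797, 54.735416412353516), 7.977870464324951) 0.14884085184832507
```

View pics/s9.png

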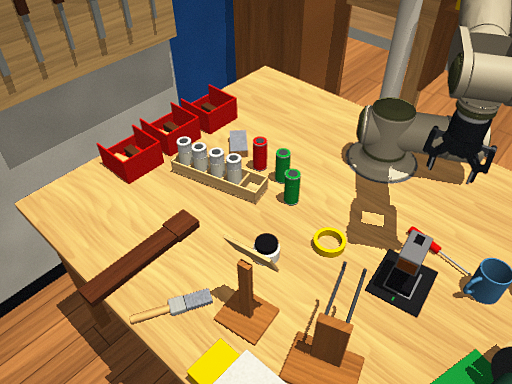

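The view shows four tins upright in the crate at (184–234, 145–160) and the scanner upright in the middle of the pad at (410,260). The glue pot and tape haven't moved, and no white tin is left on the bench. I'm handing it in.

```bash
python3 -c "
from rig import env
print(env.close_job())"
```

```text
the job is handed in; nothing more can be done
None
```

The job is handed in, but no verdict was returned: all four tins present stand upright in their own cells, the scanner was held still on the label for over two seconds from about 10 cm, and it now stands upright in the middle of the charging pad.

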